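# Clamp the heat sink with the slipping torque knob

### The arm

A 7-joint arm with a two-finger parallel gripper is mounted at the origin on a cart in front of the work surface, level with it; the furniture and walls round the work are solid. World frame = base frame: x ahead of the robot, y to its left, z up, the work surface at z = 0. Lengths are in m, angles in rad, forces in N, time in s.
With the tool pointing down it reaches from about 0.4 to 0.875 m from the base axis. Payload 19.3 kg.
Tool frame: the origin (TCP) lies midway between the tips of the shut fingers; the grasp point (between the pads) lies 19 mm behind it; z points along the fingers, y is the line along which they close (so a half turn about z gives the same grasp; the last joint's range is limited). The gripper opens to 85 mm and grips with 20 to 120 N. Pads are 22 mm wide; open, the fingers measure 114 mm over their backs; the gripper's body (76 mm by 85 mm) begins 54 mm behind the grasp point. The pads swing forward as they close: fully open they stand 13 mm farther back than shut.
Start: joints at [1.127, 0.521, -0.036, 1.599, 0.021, 1.021, -0.113], TCP at [0.228, -0.582, 0.231] pointing down, gripper open.
Joint ranges: [-2.91, 2.91], [-0.3, 2.13], [-1.5, 1.42], [0.17, 2.43], [-1.26, 4.41], [0.16, 1.93], [-2.52, 2.52]. Speed limits (rad/s): [1.89, 1.89, 2.39, 2.39, 3.01, 3.01, 3.01].

### API

Orientations are given as [roll, pitch, yaw] about the fixed x, y, z axes, in that order (R = Rz(yaw) Ry(pitch) Rx(roll)).
In Python, from workcell import * gives the robot as it stands. The module is installed in compiled form; this text tells all that it offers.
- The arm moves only by the tool play_rows, never from a script. Its argument "deltas" is a list of rows, each a list of 7 numbers: the shift along the tool's x, y, z in units of 500 mm (1.0 is 500 mm), then the turn, a rotation vector about the tool's x, y, z in units of 120 degrees (1.0 is 120 degrees), then the closure, from 0 (fully open) to 1 (shut). A call has 1 to 10 rows; each row is the pose to reach, as a shift and turn from the pose commanded when the call began, along the tool's axes at that moment; what a row does not reach only later rows make up. A row lasts 1/10 s, in which the tool goes at most 50 mm and 8.59 degrees, less where a joint would pass 70% of its speed; a pose out of reach is approached as far as the arm can. A call with a number of a shift or a turn outside -1 to 1 is refused whole. A call with a gripper value outside its range is refused whole. The fingers move at their own pace and stop on an object; "newtons" is the grip in N (left out, the last holds). Time passes only in rows, so rows that repeat a pose let the fingers close. It gives the time, the measured TCP pose, the force, the opening and the grip force at its end, in the units of the state.
- observe(): the state, without advancing time (a new reading comes with each control period).
- grab_frame(name): name is "side" or "top" or "wrist"; returns the picture (480x640x3 uint8, red, green, blue); there is no depth.
- get_calibration(name): a dict with "fovy" (degrees; the focal length in pixels is half the picture's height over the tangent of half this angle, whatever the lens; pixels are square), "cx", "cy" (the principal point, pixels), "xyz" and "rotation" of the camera in the world. Camera axes: x right, y down, z forward; pixel columns grow to the right and rows downward; lengths in m; the calibration is good to about 2 mm. A picture is of the moment at which its call begins: read the wrist's pose just before it. get_calibration takes no time and is no camera call; for the wrist camera it gives the pose at the moment of the call.
- job_done(): hands the job in; it is judged then, once.
The state is a dict: "clock": time; "qpos": joint angles; "qd": joint speeds; "joint_efforts": joint torques, N m; "position": TCP position; "tool_rot": TCP orientation; "force": force on the tool from outside, world axes, zero at the start; "moment": the same for the moment, N m; "grip_width": finger opening in m; "finger_force": force on a finger pad.
Only numpy, scipy, OpenCV 4.12 (cv2) and the standard library are available. Lean on these libraries where they do the work, as an engineer would, in place of code of your own. Each camera call takes 0.05 s, during which the arm holds its last target. There are 200 camera calls.

### The job

Set the finned heat sink flat on the bed of the clamping fixture, between its two jaws, with its 60 mm length running from jaw to jaw. Then tighten the fixture's knob clockwise until the knob is felt to slip on its shaft at its set torque, and stop there: turned on past the slip it would crush the part. Leave the heat sink clamped and leave the other things on the bench where they are.

Things in the scene. Friction and masses are not known exactly. Their poses are not given: they have to be found in the camera images.
- heat_sink: Finned aluminium heat sink, in effect a block 50 (x) x 60 (y) x 32 (z) mm, about 0.14 kg; origin at the centre of its underside, z up. Stands loose on the bench. Grasp it across its 50 mm width, which is wider than the 46 mm jaws.
- clamp: Clamping fixture bolted to the bench: dark steel base plate 90 (x) x 270 (y) x 12 (z) mm; origin at the centre of the plate's underside; z up, y along the plate from the fixed jaw (-y end) to the knob (+y end). Under the knob stands a grey gear housing, 60 x 72 mm, centred at y = +92 mm, its top 44 mm above the bench.
- fixed_jaw: Fixed aluminium jaw of the fixture, 46 (x) x 25 (y) x 28 (z) mm, standing on the base plate. Origin at the middle of the lower edge of its clamping face, which looks along +y of the fixture (at y = -80 mm of the fixture, 12 mm above the bench). Axes as the fixture's.
- jaw_open (a point): Point in the fixture, 80 mm from the fixed jaw's face towards the knob, 12 mm above the bench. The sliding jaw (46 mm wide, 30 mm thick, top 40 mm above the bench) is not reported. Its clamping face, a steel pad on springs that give up to 4 mm, starts anywhere from this point to 13 mm nearer the fixed jaw, so the gap is 67 to 80 mm.
- bed (a point): Point on the top of the base plate between the jaws (12 mm above the bench): 34 mm in +y of the fixture from the fixed jaw's face, on the fixture's centre line; axes as the fixture's. The underside of the heat sink belongs here (lengthways 1 or 2 mm either way is free; the sliding jaw pushes the part home).
- knob_grip (a point): Point on the axis of the upright knob, 70 mm above the bench: where to grip it. The knob is a black fluted rubber cylinder, 41 mm across, from 52 to 84 mm above the bench; nothing else within reach of the fingers there is higher than 46 mm. Clockwise seen from above closes the sliding jaw, 8 mm per radian, 0.9 to 2.5 rad until it touches the part. It stays where it is let go; turned back it opens.
- knob_top (a point): Centre of the knob's top, 84 mm above the bench. Closing freely it drags with about 0.28 N m; once the part is squeezed the torque rises within 0.3 rad to 0.48 N m, where the knob slips on its shaft at that steady torque, the part held with 25 N. The slip lasts 0.4 rad in all, then the knob drives solid and soon crushes the part. (Its soft rubber grip twists 0.16 rad at 0.48 N m.)
- transformer: Bystander: loose mains transformer, 73 x 62 x 49 mm, 0.55 kg, origin at its underside, 14 mm in -x of the middle of its core. Leave it alone.
- hex_keys: Bystander: loose folding hex key set, 30 x 90 x 21 mm, origin at the centre of its underside. Leave it alone.
- pot: Bystander: loose white screw-top pot, 52 mm across and high, origin at the centre of its underside. Leave it alone.
There are look-alikes about, which are no part of the job. Leave any black look-alike of the heat_sink alone.

How it is judged:
On the way, in this order (a step that is already met when the one before it is completed fails the run):
1. the heat sink stands flat on the bed between the jaws, its length along the jaws, let go (z of heat_sink in the frame of bed between -0.003 and 0.004 m and horizontal distance between heat_sink and bed below 0.015 m and angle between the y axis of heat_sink and the y axis of clamp, either way round below 0.2 rad and contact force between the fingers and heat_sink below 0.3 N), for 0.2 s.
2. the knob is tightened until it slips: the part is squeezed against the fixed jaw with over 16 N (contact force between fixed_jaw and heat_sink above 16 N), for 0.2 s.
At the end, for the whole second after the job is handed in: The heat sink stands flat on the bed (within 4 mm of height, 5 degrees of upright), within 15 mm of the bed point, square between the jaws (5 degrees), at rest, let go, and clamped against the fixed jaw with more than 16 N (the slip of the knob gives about 25 N) (contact force between fixed_jaw and heat_sink above 16 N and z of heat_sink in the frame of bed between -0.003 and 0.004 m and horizontal distance between heat_sink and bed below 0.015 m and angle between heat_sink's own z axis and vertical below 0.08 rad and angle between the y axis of heat_sink and the y axis of clamp, either way round below 0.08 rad and linear speed of heat_sink below 0.02 m/s); the robot touches nothing.
It fails at once if the part is crushed: more than 36 N against the fixed jaw (the knob was turned on past its slip) (contact force between fixed_jaw and heat_sink above 36 N).
It fails at once if a bystander is moved by more than 30 mm (distance of any of transformer, hex_keys, pot from where it was at the start of the episode above 0.03 m).
It also fails if it takes over 72 s, if anything falls off the work surface, if the arm or the gripper's body presses on something with over 40 N, if the wrist force passes 120 N, or if a joint passes its speed limit or range.

## Working session

There is one attempt and no reset: what is moved stays moved. The work goes in short steps, Python scripts to look and compute and a tool call to move; the robot and the scene stay as the last step left them, time stands still between calls to the robot, and variables do not carry over. Pictures are saved under pics/ and viewed, at most 10 in all, crops included, and the job is handed in when it is done.

Besides the shell and the picture viewer there is one more tool, called after "Call:" in YAML: its name, and indented under it one key for each argument. play_rows: Moves the arm, as the interface text tells. Its arguments: {"type":"object","properties":{"deltas":{"type":"array"},"newtons":{"type":"number"}},"required":["deltas"]}

```bash
mkdir -p pics
python3 - <<'E'
from workcell import *
import cv2
s=observe();print(s)
for n in("top","side"):
    im=grab_frame(n);cv2.imwrite(f"pics/{n}0.png",im[:,:,::-1]);print(n,get_calibration(n))
E
```

```text
{'clock': 0.0, 'qpos': array([ 1.12680881,  0.52200033, -0.03632544,  1.60003095,  0.02118454,
        1.02112039, -0.11276299]), 'qd': array([ 6.68311120e-05, -1.86081341e-03, -8.85399178e-05, -1.42731396e-03,
       -5.21790251e-04,  1.18574119e-03,  7.10113954e-04]), 'joint_efforts': array([-3.56847358e-04, -9.27109337e+01,  1.97977535e+00, -3.69940424e+01,
        1.78039883e-02,  8.22678121e-03, -1.05129524e-05]), 'position': array([ 0.22805035, -0.58152318,  0.23072607]), 'tool_rot': array([-3.14042039e+00,  7.35151907e-05,  3.73805237e-01]), 'force': array([ 0.64403007,  0.26824797, -0.35815837]), 'moment': array([-0.0055562 , -0.04871792, -0.01083307]), 'finger_force': 0.0, 'grip_width': 0.08542426121267747}
top {'fovy': 55.140293456449754, 'cx': 322.56837974033726, 'cy': 231.31825714661562, 'xyz': array([ 0.47000369, -0.13703819,  0.94147402]), 'rotation': array([-3.04043012,  0.02491902, -1.58147783])}
side {'fovy': 47.57419594643179, 'cx': 323.7444008386222, 'cy': 233.14649699595444, 'xyz': array([0.21069336, 0.72639096, 0.67277072]), 'rotation': array([-2.16364230e+00,  1.79233532e-03, -2.77387067e+00])}
```

View pics/top0.png

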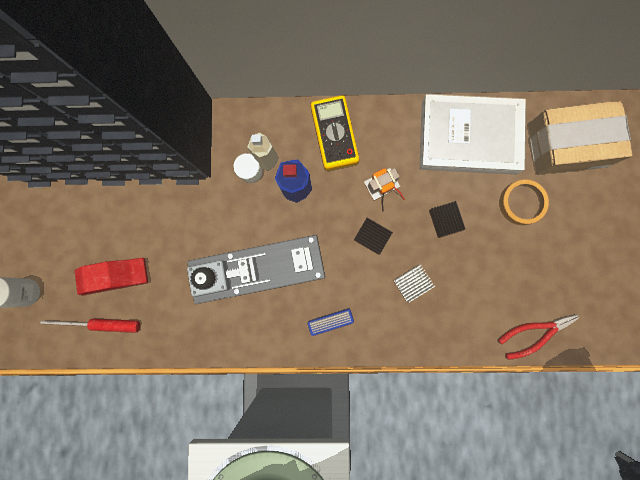

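View pics/side0.png

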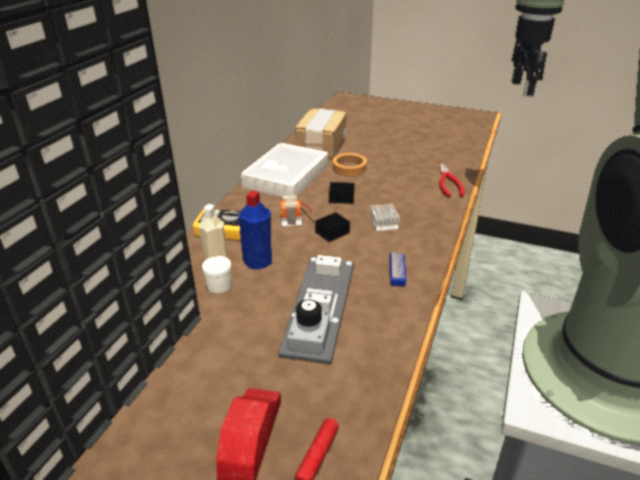

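The top view shows three possible heat sinks: silver at (414,283), black at (373,236) and black at (447,219). The silver one fits, because the task says to leave the black look-alikes alone. The fixture has its knob at (204,278) and its fixed jaw at (302,259). Next I'll confirm the heat sink in an enlarged crop and measure it.

```bash
cat > h.py <<'E'
from workcell import *
import numpy as np, cv2
from scipy.spatial.transform import Rotation as R
def cal(n):
    c=get_calibration(n); c['f']=240/np.tan(np.radians(c['fovy'])/2); c['R']=R.from_euler('xyz',c['rotation']).as_matrix(); return c
def onplane(c,px,z):
    px=np.atleast_2d(np.array(px,float))
    d=np.c_[(px[:,0]-c['cx'])/c['f'],(px[:,1]-c['cy'])/c['f'],np.ones(len(px))]@c['R'].T
    return c['xyz']+d*((z-c['xyz'][2])/d[:,2])[:,None]
def proj(c,p):
    q=(np.atleast_2d(p)-c['xyz'])@c['R']; return q[:,:2]/q[:,2:]*c['f']+[c['cx'],c['cy']]
E
python3 - <<'E'
from h import *
c=cal('top');im=cv2.imread('pics/top0.png')
hsv=cv2.cvtColor(im,cv2.COLOR_BGR2HSV)
def rect(mask,x0,y0,x1,y1,z,k=7):
    m=np.zeros_like(mask);m[y0:y1,x0:x1]=mask[y0:y1,x0:x1]
    m=cv2.morphologyEx(m,cv2.MORPH_CLOSE,np.ones((k,k)))
    ct=max(cv2.findContours(m,0,2)[0],key=cv2.contourArea)
    b=cv2.boxPoints(cv2.minAreaRect(ct));w=onplane(c,b,z)
    e=np.diff(np.r_[w,w[:1]],axis=0)[:2,:2]
    print(b.round(1).tolist(),'centre',w.mean(0).round(4),'sides',np.linalg.norm(e,axis=1).round(4),'ang',np.arctan2(e[:,1],e[:,0]).round(3))
lowsat=((hsv[...,1]<70)).astype('uint8')*255
print('sink');rect(lowsat,385,255,445,312,.032)
print('plate');rect(lowsat,175,225,335,310,.012,5)
gray=hsv[...,2]
print('knob');rect(((gray<60)).astype('uint8')*255,185,258,225,298,.084)
print('fj');rect(((gray>190)&(hsv[...,1]<50)).astype('uint8')*255,288,243,316,276,.040)
a=cv2.resize(im[210:320,170:330],None,fx=4.8,fy=4.8,interpolation=cv2.INTER_CUBIC)[:, :]
b=cv2.resize(im[195:315,345:475],None,fx=4.8,fy=4.8,interpolation=cv2.INTER_CUBIC)
cv2.imwrite('pics/sink_c.png',b);cv2.imwrite('pics/clamp_c.png',a)
E
```

```text
sink
[[392.70001220703125, 279.79998779296875], [420.20001220703125, 262.79998779296875], [434.70001220703125, 286.20001220703125], [407.20001220703125, 303.20001220703125]] centre [ 0.4587 -0.2927  0.032 ] sides [0.0638 0.0532] ang [-1.032 -2.615]
plate
[[184.10000610351562, 260.79998779296875], [316.3999938964844, 234.10000610351562], [325.20001220703125, 277.70001220703125], [192.89999389648438, 304.3999938964844]] centre [0.4895 0.0235 0.012 ] sides [0.2748 0.0899] ang [-1.384 -2.952]
knob
[[191.0, 268.0], [214.0, 268.0], [214.0, 288.0], [191.0, 288.0]] centre [0.4726 0.1088 0.084 ] sides [0.0434 0.0372] ang [-1.582 -3.128]
fj
[[290.70001220703125, 249.5], [307.79998779296875, 246.0], [312.29998779296875, 268.70001220703125], [295.20001220703125, 272.20001220703125]] centre [ 0.5076 -0.0736  0.04  ] sides [0.0343 0.0454] ang [-1.385 -2.952]
```

View pics/sink_c.png

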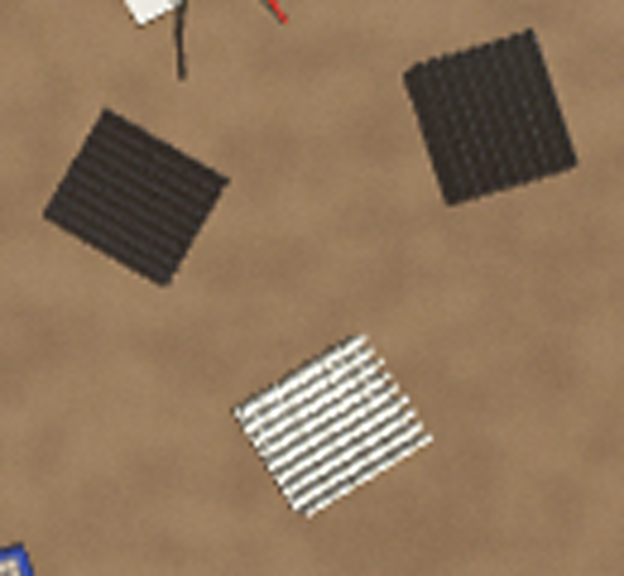

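View pics/clamp_c.png

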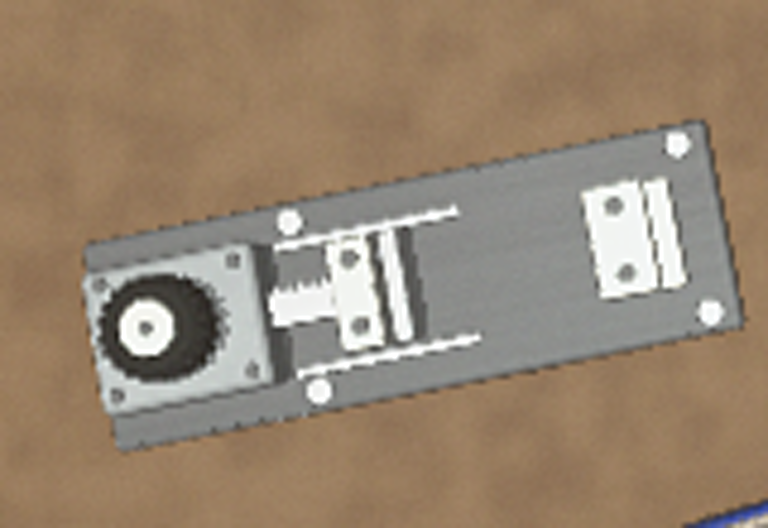

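The crop shows a finned silver block at about (413,283), which is the part, and two black look-alikes. The clamp crop shows the knob cap at (200,278), the fixed jaw face at about (293,261), and guide rails that end about 50 mm from that face.

```bash
cat >> h.py <<'E'
def row(x,y,z,yaw):
    s=observe(); R0=R.from_euler('xyz',s['tool_rot']); Rt=R.from_euler('xyz',[np.pi,0,yaw])
    d=R0.inv().apply(np.array([x,y,z])-s['position'])/.5
    r=(R0.inv()*Rt).as_rotvec()/np.radians(120)
    print('row',np.r_[d,r].round(4).tolist())
E
python3 - <<'E'
from h import *
c=cal('top')
print('cap',onplane(c,[200.4,278.3],.084),onplane(c,[200.4,278.3],.09))
f=onplane(c,[[291.2,249.6],[295.7,272]],.040);print('face',f, f.mean(0))
d=np.array([np.cos(1.757),np.sin(1.757),0]);print('bed',f.mean(0)+.034*d,'bed from plate',[.4895,.0235,0]-.046*d)
row(.4587,-.2927,.16,2.11)
E
```

```text
cap [[0.47207256 0.11268937 0.084     ]] [[0.47205809 0.11094195 0.09      ]]
face [[ 0.52644199 -0.05343811  0.04      ]
 [ 0.48244485 -0.06209665  0.04      ]] [ 0.50444342 -0.05776738  0.04      ]
bed [ 0.49814902 -0.0243551   0.04      ] bed from plate [ 0.49801596 -0.02170485  0.        ]
row [0.6403, -0.3693, 0.1419, -0.0004, -0.0004, -0.829]
```

Call:
play_rows:
  deltas:
    - [0.64,-0.369,0.142,0,0,-0.829,0]
    - [0.64,-0.369,0.142,0,0,-0.829,0]
    - [0.64,-0.369,0.142,0,0,-0.829,0]
    - [0.64,-0.369,0.142,0,0,-0.829,0]
    - [0.64,-0.369,0.142,0,0,-0.829,0]
    - [0.64,-0.369,0.142,0,0,-0.829,0]
    - [0.64,-0.369,0.142,0,0,-0.829,0]
    - [0.64,-0.369,0.142,0,0,-0.829,0]
    - [0.64,-0.369,0.142,0,0,-0.829,0]
    - [0.64,-0.369,0.142,0,0,-0.829,0]

```text
clock: 1.1
position: [0.4592, -0.2921, 0.1599]
tool_rot: [-3.141, -0.001, 1.882]
force: [0.2, -0.2, 0.3]
grip_width: 0.0852
finger_force: 0.0
```

Run:
```python
from h import *
print(observe()['qpos']);row(.4587,-.2927,.16,2.11)
```

```text
[ 0.79611137  0.51830692 -0.46052298  1.86419995  0.3028109   0.82905172
  0.49223423]
row [-0.0008, -0.0013, -0.0002, -0.0001, -0.0004, -0.1089]
```

Call:
play_rows:
  deltas:
    - [0,0,0,0,0,-0.109,0]
    - [0,0,0,0,0,-0.109,0]
    - [0,0,0,0,0,-0.109,0]
    - [0,0,0,0,0,-0.109,0]
    - [0,0,0,0,0,-0.109,0]

```text
clock: 1.6
position: [0.4587, -0.2932, 0.1602]
tool_rot: [-3.141, -0.0, 2.1]
force: [0.3, 0.3, 0.3]
grip_width: 0.0857
finger_force: 0.0
```

Run:
```python
from h import *
c=cal('wrist');im=grab_frame('wrist')[:,:,::-1].copy();cv2.imwrite('pics/w1.png',im)
s=observe();print(s['position'],s['tool_rot'],c['xyz'],c['rotation'],proj(c,[.4587,-.2927,.032]))
hsv=cv2.cvtColor(im,cv2.COLOR_BGR2HSV)
m=((hsv[...,1]<70)&(hsv[...,2]>110)).astype('uint8')*255
m=cv2.morphologyEx(m,cv2.MORPH_CLOSE,np.ones((15,15)))
for ct in cv2.findContours(m,0,2)[0]:
    if cv2.contourArea(ct)>3000:
        b=cv2.boxPoints(cv2.minAreaRect(ct));w=onplane(c,b,.032);e=np.diff(w,axis=0)[:2]
        print(b.round(0).tolist(),w.mean(0).round(4),np.linalg.norm(e,axis=1).round(4),np.arctan2(e[:,1],e[:,0]).round(3))
```

```text
[ 0.45875397 -0.29316252  0.16028727] [-3.14148267e+00 -8.99985181e-06  2.10047671e+00] [ 0.41801091 -0.22146541  0.30347117] [ 2.81755048e+00 -4.27974836e-04  5.28322667e-01] [[321.09436706 230.76916087]]
[[524.0, 326.0], [548.0, 237.0], [634.0, 260.0], [611.0, 349.0]] [ 0.6604 -0.2359  0.032 ] [0.076  0.0716] [2.038 0.273]
[[289.0, 184.0], [358.0, 184.0], [358.0, 269.0], [289.0, 269.0]] [ 0.4592 -0.29    0.032 ] [0.0492 0.0654] [ 0.528 -1.013]
[[476.0, 0.0], [621.0, 0.0], [621.0, 60.0], [476.0, 60.0]] [ 0.5164 -0.1063  0.032 ] [0.0896 0.0347] [ 0.528 -0.799]
[[-0.0, 0.0], [160.0, 0.0], [160.0, 388.0], [0.0, 388.0]] [ 0.3031 -0.379   0.032 ] [0.0987 0.2923] [ 0.528 -1.177]
```

View pics/w1.png

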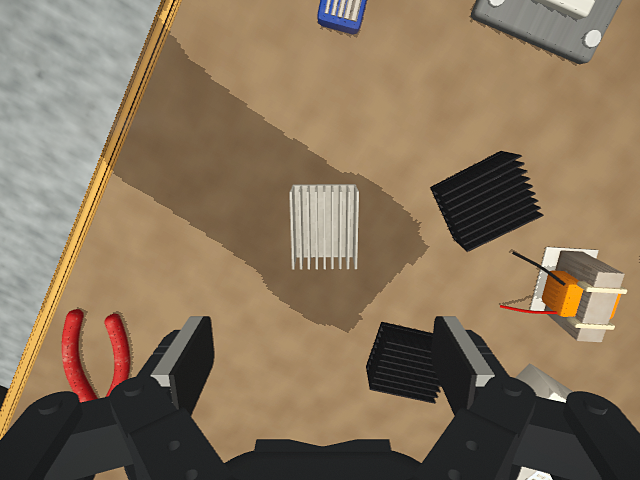

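The wrist view shows the silver part centred at about (323,227) between the fingers and square to them, with both black look-alikes clear of the path. I'll go down and grip it.

Call:
play_rows:
  deltas:
    - [0,0.003,0.08,0,0,0,0]
    - [0,0.003,0.16,0,0,0,0]
    - [0,0.003,0.22,0,0,0,0]
    - [0,0.003,0.27,0,0,0,0]
    - [0,0.003,0.3,0,0,0,0]
    - [0,0.003,0.318,0,0,0,0]
    - [0,0.003,0.318,0,0,0,0.2]
    - [0,0.003,0.318,0,0,0,0.6]
    - [0,0.003,0.318,0,0,0,0.8]
    - [0,0.003,0.318,0,0,0,0.8]
  newtons: 40

```text
clock: 2.65
position: [0.4606, -0.2929, 0.0025]
tool_rot: [3.141, 0.002, 2.102]
force: [-0.9, 0.5, 8.2]
grip_width: 0.0497
finger_force: 42.4
```

Call:
play_rows:
  deltas:
    - [0,0,0,0,0,0,0.8]
    - [0,0,0,0,0,0,0.8]
    - [0,0,-0.03,0,0,0,0.8]
    - [0,0,-0.08,0,0,0,0.8]
    - [0,0,-0.15,0,0,0,0.8]
    - [0,0,-0.2,0,0,0,0.8]
    - [0,0,-0.2,0,0,0,0.8]
    - [0,0,-0.2,0,0,0,0.8]

```text
clock: 3.45
position: [0.4601, -0.2929, 0.1025]
tool_rot: [3.141, 0.002, 2.102]
force: [-0.2, 1.2, -2.0]
grip_width: 0.0498
finger_force: 42.0
```

Run:
```python
from h import *
c=cal('wrist');im=grab_frame('wrist')[:,:,::-1].copy();cv2.imwrite('pics/w2.png',im)
s=observe();print(s['position'],s['tool_rot'],s['qpos'],s['finger_force'])
row(.498,-.023,.11,1.757)
```

```text
[ 0.45974318 -0.29262178  0.10161751] [-3.14149225e+00  3.10780392e-04  2.10177267e+00] [ 0.80338104  0.61152917 -0.47680539  1.90085726  0.40865412  0.72577839
  0.62104593] 42.033310532569885
row [0.4262, 0.339, -0.0169, -0.0, 0.0002, 0.1646]
```

View pics/w2.png

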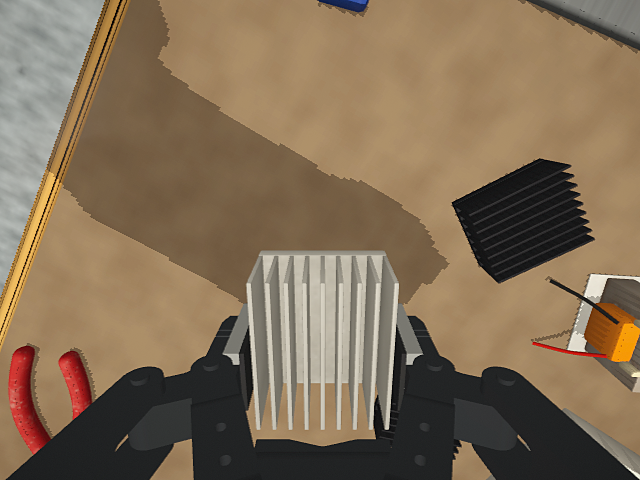

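Call:
play_rows:
  deltas:
    - [0.09,0.07,-0.017,0,0,0.06,0.8]
    - [0.17,0.135,-0.017,0,0,0.12,0.8]
    - [0.25,0.2,-0.017,0,0,0.165,0.8]
    - [0.33,0.26,-0.017,0,0,0.165,0.8]
    - [0.39,0.31,-0.017,0,0,0.165,0.8]
    - [0.426,0.339,-0.017,0,0,0.165,0.8]
    - [0.426,0.339,-0.017,0,0,0.165,0.8]
    - [0.426,0.339,-0.017,0,0,0.165,0.8]

```text
clock: 4.3
position: [0.4978, -0.023, 0.1092]
tool_rot: [-3.14, -0.0, 1.757]
force: [-1.8, -0.0, -1.9]
grip_width: 0.0496
finger_force: 42.1
```

Run:
```python
from h import *
c=cal('wrist');im=grab_frame('wrist')[:,:,::-1].copy();cv2.imwrite('pics/w3.png',im)
s=observe();p=s['position'];Rt=R.from_euler('xyz',s['tool_rot'])
print(p,s['tool_rot'],c['xyz'])
w=onplane(c,[[248,283],[398,283],[258,430],[390,430]],p[2]-.0025+.032)
print(Rt.inv().apply(w-p).round(4))
tip=p+[0,0,0];
```

```text
[ 0.49775275 -0.02382735  0.10927859] [-3.14022639e+00  2.24569290e-04  1.75598334e+00] [0.483326   0.05860354 0.25243115]
[[ 0.0316 -0.0232 -0.0295]
 [ 0.0316  0.0255 -0.0295]
 [-0.0288 -0.0232 -0.0295]
 [-0.0287  0.0264 -0.0295]]
```

View pics/w3.png

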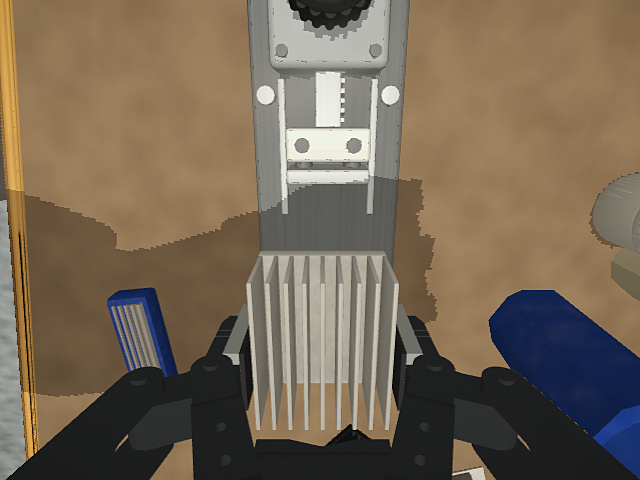

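The wrist view shows the part held square, the sliding jaw's pad front edge at row 183 (columns 288 to 369), the rails at columns 283 and 370, and the knob at the top (330,10). I'll turn the pad edge into coordinates.

Run:
```python
from h import *
c=cal('wrist');s=observe();p=s['position'];Rt=R.from_euler('xyz',s['tool_rot'])
d=np.array([np.cos(1.757),np.sin(1.757),0])
w=onplane(c,[[288,183],[369,183]],.040);print(w,Rt.inv().apply(w-p).round(4))
print('angle',np.arctan2(*(w[1]-w[0])[1::-1]))
print('from face',((w-[.5044,-.0578,.04])@d))
w=onplane(c,[[265.5,95],[390,95]],.012+.004);print('screws',w,Rt.inv().apply(w-p).round(4))
w=onplane(c,[[288,155.5],[369,155.5]],.040);print(Rt.inv().apply(w-p).round(4))
```

```text
[[0.47121318 0.01846952 0.04      ]
 [0.51557387 0.02674887 0.04      ]] [[ 0.0465 -0.0182  0.0693]
 [ 0.0464  0.0269  0.0692]]
angle 0.1845142723085463
from face [0.081095   0.08101876]
screws [[0.44914147 0.06200775 0.016     ]
 [0.51983469 0.07519309 0.016     ]] [[ 0.0933 -0.0318  0.0933]
 [ 0.0933  0.0401  0.0932]]
[[ 0.0615 -0.0178  0.0693]
 [ 0.0615  0.0264  0.0692]]
```

Run:
```python
from h import *
c=cal('wrist');s=observe();p=s['position'];Rt=R.from_euler('xyz',s['tool_rot'])
im=cv2.imread('pics/w3.png')
g=im[205].mean(1);print('row205',[(x,int(g[x])) for x in list(range(274,294))+list(range(360,380))])
print('col284',[int(v) for v in im[200:225,284].mean(1)],'col369',[int(v) for v in im[200:225,369].mean(1)])
d=np.array([np.cos(1.757),np.sin(1.757),0])
for z in(.014,.02,.03):
    w=onplane(c,[[284,214],[370,214]],z);print(z,((w-[.5044,-.0578,.04])@d).round(4),Rt.inv().apply(w-p).round(4)[:,1])
t=cal('top');w=onplane(t,[[265.4,254],[270,280.4]],.016);print(((w-[.5044,-.0578,.04])@d).round(4),w)
# plate edges in wrist at row 120
g=im[120].mean(1).astype(int);print(g[240:270].tolist(),g[385:415].tolist())
```

```text
row205 [(274, 131), (275, 132), (276, 129), (277, 86), (278, 92), (279, 92), (280, 89), (281, 105), (282, 158), (283, 172), (284, 168), (285, 170), (286, 173), (287, 145), (288, 79), (289, 90), (290, 90), (291, 91), (292, 92), (293, 92), (360, 92), (361, 91), (362, 91), (363, 93), (364, 92), (365, 86), (366, 94), (367, 153), (368, 174), (369, 169), (370, 167), (371, 167), (372, 146), (373, 74), (374, 88), (375, 89), (376, 91), (377, 93), (378, 91), (379, 89)]
col284 [165, 167, 168, 168, 168, 168, 169, 169, 168, 168, 169, 169, 173, 168, 75, 85, 88, 87, 87, 88, 88, 88, 88, 87, 88] col369 [172, 170, 169, 170, 169, 169, 169, 169, 169, 169, 169, 170, 173, 161, 55, 92, 93, 92, 93, 92, 93, 93, 94, 94, 93]
0.014 [0.0567 0.0566] [-0.0237  0.0315]
0.02 [0.0582 0.0581] [-0.0231  0.0308]
0.03 [0.0608 0.0607] [-0.022   0.0295]
[0.055  0.0556] [[ 0.51968216  0.00105228  0.016     ]
 [ 0.46653901 -0.00831893  0.016     ]]
[123, 123, 124, 123, 123, 122, 123, 123, 123, 122, 123, 124, 120, 98, 117, 121, 128, 135, 135, 132, 133, 135, 134, 132, 134, 134, 135, 135, 136, 135] [126, 125, 129, 131, 131, 130, 129, 130, 130, 131, 128, 124, 128, 129, 119, 109, 103, 111, 129, 127, 128, 128, 128, 128, 129, 128, 128, 128, 127, 128]
```

Call:
play_rows:
  deltas:
    - [0,0.002,0.06,0,0,0,0.8]
    - [0,0.003,0.11,0,0,0,0.8]
    - [0,0.003,0.13,0,0,0,0.8]
    - [0,0.003,0.13,0,0,0,0.8]
    - [0,0.003,0.13,0,0,0,0.8]

```text
clock: 4.85
position: [0.4999, -0.0232, 0.0454]
tool_rot: [3.141, 0.0, 1.756]
force: [0.1, -0.4, -1.3]
grip_width: 0.0491
finger_force: 42.1
```

Run:
```python
from h import *
c=cal('wrist');im=grab_frame('wrist')[:,:,::-1].copy();cv2.imwrite('pics/w4.png',im)
im2=grab_frame('side')[:,:,::-1].copy()
cv2.imwrite('pics/s4.png',np.vstack([im[60:330,220:430].repeat(2,0).repeat(2,1)[:, :], ]) if 0 else np.hstack([cv2.resize(im[30:300,220:430],(420,540)),cv2.resize(im2[220:370,260:370],(380,540))]))
s=observe();p=s['position'];Rt=R.from_euler('xyz',s['tool_rot']);print(p,s['tool_rot'])
```

```text
[ 0.50023573 -0.02300346  0.0457681 ] [3.14033985e+00 3.23032798e-04 1.75590854e+00]
```

View pics/s4.png

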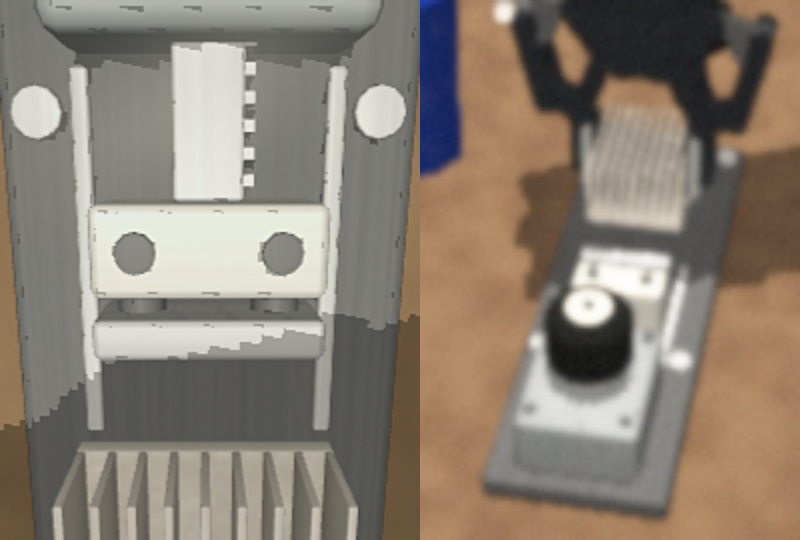

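The close view shows the part's lower edge at crop columns 82 to 334, centred on 208. The rails and jaw are centred on 209, so it is aligned sideways. I'll lower it.

Call:
play_rows:
  deltas:
    - [0,0,0.015,0,0,0,0.8]
    - [0,0,0.03,0,0,0,0.8]
    - [0,0,0.042,0,0,0,0.8]
    - [0,0,0.05,0,0,0,0.8]
    - [0,0,0.054,0,0,0,0.8]
    - [0,0,0.054,0,0,0,0.8]

```text
clock: 5.55
position: [0.4996, -0.0226, 0.0175]
tool_rot: [-3.141, -0.0, 1.757]
force: [0.2, 0.3, -0.8]
grip_width: 0.0494
finger_force: 42.1
```

Call:
play_rows:
  deltas:
    - [0,0,0.002,0,0,0,0.8]
    - [0,0,0.004,0,0,0,0.8]
    - [0,0,0.005,0,0,0,0.8]
    - [0,0,0.005,0,0,0,0.8]

```text
clock: 5.95
position: [0.4997, -0.0227, 0.0153]
tool_rot: [3.142, 0.0, 1.756]
force: [-0.4, 0.3, -1.6]
grip_width: 0.0492
finger_force: 42.1
```

Call:
play_rows:
  deltas:
    - [0,0,0.001,0,0,0,0.8]
    - [0,0,0.002,0,0,0,0.8]
    - [0,0,0.002,0,0,0,0.8]

```text
clock: 6.25
position: [0.4998, -0.0227, 0.0145]
tool_rot: [3.141, 0.0, 1.756]
force: [-1.8, -0.4, 4.3]
grip_width: 0.0494
finger_force: 42.6
```

Call:
play_rows:
  deltas:
    - [0,0,0,0,0,0,0.3]
    - [0,0,0,0,0,0,0.1]
    - [0,0,0,0,0,0,0]
    - [0,0,0,0,0,0,0]
    - [0,0,-0.06,0,0,0,0]
    - [0,0,-0.14,0,0,0,0]
    - [0,0,-0.22,0,0,0,0]
    - [0,0,-0.28,0,0,0,0]
    - [0,0,-0.28,0,0,0,0]
    - [0,0,-0.28,0,0,0,0]

```text
clock: 7.25
position: [0.4999, -0.023, 0.1547]
tool_rot: [3.141, 0.001, 1.756]
force: [-0.3, -0.1, 0.1]
grip_width: 0.0856
finger_force: 0.0
```

Run:
```python
from h import *
c=cal('wrist');im=grab_frame('wrist')[:,:,::-1].copy();im2=grab_frame('side')[:,:,::-1].copy()
cv2.imwrite('pics/s5.png',np.hstack([cv2.resize(im[0:360,200:440],(360,540)),cv2.resize(im2[220:370,260:370],(396,540))]))
s=observe();print(s['position'],s['tool_rot'],s['qpos'])
```

```text
[ 0.49926527 -0.022744    0.15351343] [-3.14038935e+00 -2.33450761e-04  1.75652183e+00] [ 0.26918699  0.46304076 -0.44591532  1.98118343  0.28353297  0.75875588
 -0.15785758]
```

View pics/s5.png

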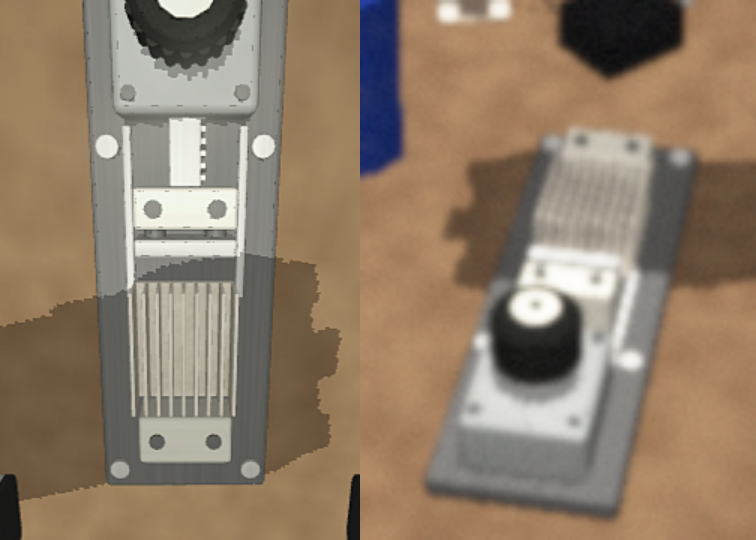

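The part sits flat on the bed between the jaws at about crop (185,350), square to the fixture and clear of the fingers. Next is the knob.

Run:
```python
from h import *
row(.4735,.113,.155,3.3)
```

```text
row [0.2763, -0.0005, -0.0029, -0.0004, -0.0005, -0.737]
```

Call:
play_rows:
  deltas:
    - [0.08,0,0,0,0,-0.07,0]
    - [0.16,0,0,0,0,-0.14,0]
    - [0.22,0,0,0,0,-0.21,0]
    - [0.276,0,0,0,0,-0.28,0]
    - [0.276,0,0,0,0,-0.35,0]
    - [0.276,0,0,0,0,-0.42,0]
    - [0.276,0,0,0,0,-0.49,0]
    - [0.276,0,0,0,0,-0.56,0]
    - [0.276,0,0,0,0,-0.63,0]
    - [0.276,0,0,0,0,-0.7,0]

```text
clock: 8.35
position: [0.4737, 0.113, 0.1532]
tool_rot: [3.141, -0.002, -3.054]
force: [0.8, -0.0, -0.4]
grip_width: 0.0855
finger_force: 0.0
```

Call:
play_rows:
  deltas:
    - [0,0,0,0,0,-0.037,0]
    - [0,0,0,0,0,-0.037,0]
    - [0,0,0,0,0,-0.037,0]
    - [0,0,0,0,0,-0.037,0]

```text
clock: 8.75
position: [0.4741, 0.113, 0.154]
tool_rot: [3.141, -0.001, -2.985]
force: [-0.2, 0.1, 0.9]
grip_width: 0.0855
finger_force: 0.0
```

Run:
```python
from h import *
c=cal('wrist');im=grab_frame('wrist')[:,:,::-1].copy();cv2.imwrite('pics/w6.png',im)
s=observe();print(s['position'],s['tool_rot'],s['qpos'],s['moment'])
u,v=proj(c,[.4735,.113,.084])[0];print('pred',u,v)
g=cv2.cvtColor(im,cv2.COLOR_BGR2GRAY)
x0,y0=int(u)-60,int(v)-60
m=(g[y0:y0+120,x0:x0+120]>170).astype('uint8')
n,l,st,ce=cv2.connectedComponentsWithStats(m)
for i in range(1,n):
    if st[i,4]>150: q=ce[i]+[x0,y0];print(q,st[i],onplane(c,q,.084))
```

```text
[0.47416167 0.11301616 0.15410938] [ 3.14157392e+00 -3.24397082e-04 -2.98459562e+00] [ 0.28457506  0.53729752 -0.8505127   1.99787278  0.53946763  0.84605367
  0.8596448 ] [ 0.05595766  0.0548068  -0.04483536]
pred 320.87328289283505 256.53656666029434
[324.96043165 260.90047962] [ 48  49  35  33 834] [[0.47587337 0.11584282 0.084     ]]
```

View pics/w6.png

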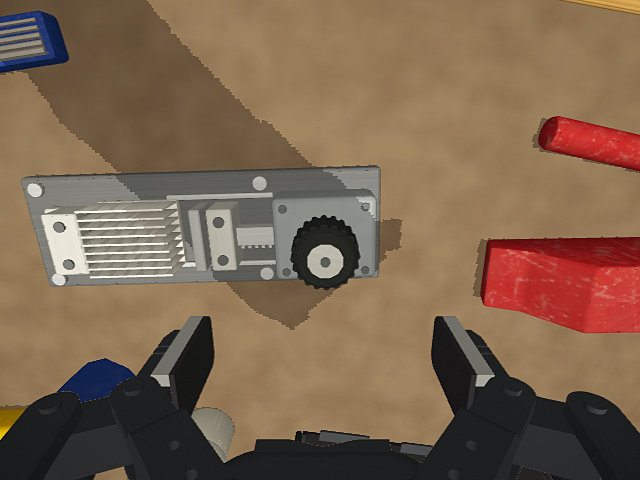

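The wrist view shows the knob cap at (325,261), within 3 mm of the estimate, with the fingers clear on both sides. I'll go down and grip it.

Call:
play_rows:
  deltas:
    - [0,0.001,0.06,0,0,0,0]
    - [0,0.001,0.12,0,0,0,0]
    - [0,0.001,0.17,0,0,0,0]
    - [0,0.001,0.2,0,0,0,0]
    - [0,0.001,0.208,0,0,0,0]
    - [0,0.001,0.208,0,0,0,0.3]
    - [0,0.001,0.208,0,0,0,0.5]
    - [0,0.001,0.208,0,0,0,0.7]
    - [0,0.001,0.208,0,0,0,0.8]
    - [0,0.001,0.208,0,0,0,0.8]
  newtons: 60

```text
clock: 9.8
position: [0.4747, 0.1143, 0.0514]
tool_rot: [3.141, 0.002, -2.983]
force: [-2.8, 3.8, 11.1]
grip_width: 0.0398
finger_force: 58.9
```

Run:
```python
from h import *
s=observe();print({k:s[k].round(3) if k!='clock' else s[k] for k in('clock','position','tool_rot','force','moment','qpos')},s['finger_force'],s['grip_width'])
```

```text
{'clock': 9.8, 'position': array([0.475, 0.114, 0.051]), 'tool_rot': array([ 3.141e+00,  2.000e-03, -2.983e+00]), 'force': array([-2.784,  3.842, 11.067]), 'moment': array([ 0.758,  0.695, -0.008]), 'qpos': array([ 0.163,  0.692, -0.701,  2.06 ,  0.742,  0.654,  0.688])} 58.85097920894623 0.039830552053044664
```

Call:
play_rows:
  deltas:
    - [0,0,0,0,0,0.03,0.8]
    - [0,0,0,0,0,0.06,0.8]
    - [0,0,0,0,0,0.09,0.8]
    - [0,0,0,0,0,0.12,0.8]
    - [0,0,0,0,0,0.15,0.8]
    - [0,0,0,0,0,0.18,0.8]
    - [0,0,0,0,0,0.21,0.8]
    - [0,0,0,0,0,0.24,0.8]

```text
clock: 10.6
position: [0.4747, 0.1144, 0.0514]
tool_rot: [3.14, 0.001, 2.796]
force: [-3.7, 4.2, 12.0]
grip_width: 0.0395
finger_force: 58.8
```

```bash
cat > o.py <<'E'
from h import *
s=observe();print(s['clock'],s['position'].round(4),'yaw',s['tool_rot'][2].round(4),s['force'].round(1),'M',s['moment'].round(3),'q7',s['qpos'][6].round(3),s['finger_force'].round(1),s['joint_efforts'][6].round(3))
E
python3 o.py
```

```text
Traceback (most recent call last):
  File "o.py", line 2, in <module>
    s=observe();print(s['clock'],s['position'].round(4),'yaw',s['tool_rot'][2].round(4),s['force'].round(1),'M',s['moment'].round(3),'q7',s['qpos'][6].round(3),s['finger_force'].round(1),s['joint_efforts'][6].round(3))
                                                                                                                                                                ^^^^^^^^^^^^^^^^^^^^^^^
AttributeError: 'float' object has no attribute 'round'
```

```bash
sed -i "s/s\['finger_force'\].round(1),//" o.py; python3 o.py
```

```text
10.6 [0.4747 0.1144 0.0514] yaw 2.7955 [-3.7  4.2 12. ] M [0.791 0.837 0.296] q7 0.275 1.351
```

Call:
play_rows:
  deltas:
    - [0,0,0,0,0,0.03,0.8]
    - [0,0,0,0,0,0.06,0.8]
    - [0,0,0,0,0,0.09,0.8]
    - [0,0,0,0,0,0.12,0.8]
    - [0,0,0,0,0,0.15,0.8]

```text
clock: 11.1
position: [0.4746, 0.1145, 0.0514]
tool_rot: [3.139, 0.001, 2.482]
force: [-3.4, 4.3, 11.4]
grip_width: 0.0395
finger_force: 58.8
```

```bash
python3 o.py
```

```text
11.1 [0.4746 0.1145 0.0514] yaw 2.4815 [-3.4  4.3 11.4] M [0.833 0.863 0.369] q7 0.027 1.309
```

Call:
play_rows:
  deltas:
    - [0,0,0,0,0,0.02,0.8]
    - [0,0,0,0,0,0.04,0.8]
    - [0,0,0,0,0,0.05,0.8]

```text
clock: 11.4
position: [0.4746, 0.1145, 0.0514]
tool_rot: [3.139, 0.0, 2.378]
force: [-3.5, 4.4, 11.6]
grip_width: 0.0396
finger_force: 58.8
```

```bash
python3 o.py
```

```text
11.4 [0.4746 0.1145 0.0514] yaw 2.3777 [-3.5  4.4 11.6] M [0.82  0.818 0.306] q7 -0.054 -0.209
```

Call:
play_rows:
  deltas:
    - [0,0,0,0,0,0.03,0.8]
    - [0,0,0,0,0,0.06,0.8]
    - [0,0,0,0,0,0.09,0.8]
    - [0,0,0,0,0,0.12,0.8]
    - [0,0,0,0,0,0.12,0.8]

```text
clock: 11.9
position: [0.4746, 0.1145, 0.0514]
tool_rot: [3.139, -0.0, 2.126]
force: [-2.9, 4.5, 11.1]
grip_width: 0.0395
finger_force: 58.9
```

```bash
python3 o.py
```

```text
11.9 [0.4746 0.1145 0.0514] yaw 2.1257 [-2.9  4.5 11.1] M [0.854 0.798 0.239] q7 -0.248 -1.596
```

Call:
play_rows:
  deltas:
    - [0,0,0,0,0,0.03,0.8]
    - [0,0,0,0,0,0.06,0.8]
    - [0,0,0,0,0,0.09,0.8]
    - [0,0,0,0,0,0.12,0.8]
    - [0,0,0,0,0,0.12,0.8]

```text
clock: 12.4
position: [0.4747, 0.1146, 0.0514]
tool_rot: [3.139, -0.001, 1.874]
force: [-3.2, 4.8, 11.2]
grip_width: 0.0399
finger_force: 59.0
```

Run:
```python
from h import *
exec(open('o.py').read())
im2=grab_frame('side')[:,:,::-1].copy()
cv2.imwrite('pics/s7.png',cv2.resize(im2[220:370,260:370],None,fx=4,fy=4,interpolation=cv2.INTER_CUBIC))
```

```text
12.4 [0.4747 0.1146 0.0514] yaw 1.8745 [-3.2  4.8 11.2] M [0.923 0.833 0.268] q7 -0.436 -1.568
```

Call:
play_rows:
  deltas:
    - [0,0,0,0,0,0.03,0.8]
    - [0,0,0,0,0,0.06,0.8]
    - [0,0,0,0,0,0.09,0.8]
    - [0,0,0,0,0,0.12,0.8]
    - [0,0,0,0,0,0.12,0.8]

```text
clock: 12.95
position: [0.4747, 0.1146, 0.0514]
tool_rot: [3.14, -0.001, 1.623]
force: [-3.2, 4.1, 10.5]
grip_width: 0.0397
finger_force: 59.0
```

```bash
python3 o.py
```

```text
12.95 [0.4747 0.1146 0.0514] yaw 1.6231 [-3.2  4.1 10.5] M [0.974 0.829 0.265] q7 -0.621 -1.542
```

Turned 1.68 rad and still free.

Call:
play_rows:
  deltas:
    - [0,0,0,0,0,0.03,0.8]
    - [0,0,0,0,0,0.06,0.8]
    - [0,0,0,0,0,0.08,0.8]
    - [0,0,0,0,0,0.1,0.8]
    - [0,0,0,0,0,0.1,0.8]

```text
clock: 13.45
position: [0.4747, 0.1147, 0.0514]
tool_rot: [3.14, -0.002, 1.414]
force: [-3.3, 5.2, 11.5]
grip_width: 0.0397
finger_force: 59.0
```

```bash
python3 o.py
```

```text
13.45 [0.4747 0.1147 0.0514] yaw 1.4145 [-3.3  5.2 11.5] M [1.017 0.79  0.295] q7 -0.772 -1.109
```

Call:
play_rows:
  deltas:
    - [0,0,0,0,0,0.02,0.8]
    - [0,0,0,0,0,0.04,0.8]
    - [0,0,0,0,0,0.06,0.8]
    - [0,0,0,0,0,0.08,0.8]
    - [0,0,0,0,0,0.08,0.8]

```text
clock: 13.95
position: [0.4747, 0.1146, 0.0514]
tool_rot: [3.14, -0.002, 1.247]
force: [-1.8, 4.7, 11.9]
grip_width: 0.0396
finger_force: 59.0
```

```bash
python3 o.py
```

```text
13.95 [0.4747 0.1146 0.0514] yaw 1.2469 [-1.8  4.7 11.9] M [1.118 0.738 0.249] q7 -0.892 -1.101
```

Turned 2.05 rad. I'll take smaller steps from here.

Call:
play_rows:
  deltas:
    - [0,0,0,0,0,0.02,0.8]
    - [0,0,0,0,0,0.04,0.8]
    - [0,0,0,0,0,0.06,0.8]
    - [0,0,0,0,0,0.06,0.8]

```text
clock: 14.35
position: [0.4748, 0.1147, 0.0514]
tool_rot: [3.141, -0.002, 1.121]
force: [-1.9, 5.4, 12.4]
grip_width: 0.0397
finger_force: 59.0
```

```bash
python3 o.py
```

```text
14.35 [0.4748 0.1147 0.0514] yaw 1.1212 [-1.9  5.4 12.4] M [1.144 0.677 0.273] q7 -0.98 -1.094
```

Call:
play_rows:
  deltas:
    - [0,0,0,0,0,0.02,0.8]
    - [0,0,0,0,0,0.04,0.8]
    - [0,0,0,0,0,0.05,0.8]
    - [0,0,0,0,0,0.05,0.8]

```text
clock: 14.75
position: [0.4748, 0.1147, 0.0514]
tool_rot: [3.141, -0.003, 1.017]
force: [-2.3, 5.1, 12.2]
grip_width: 0.0393
finger_force: 59.0
```

```bash
python3 o.py
```

```text
14.75 [0.4748 0.1147 0.0514] yaw 1.0174 [-2.3  5.1 12.2] M [1.095 0.634 0.276] q7 -1.053 -0.731
```

Turned 2.28 rad.

Call:
play_rows:
  deltas:
    - [0,0,0,0,0,0.02,0.8]
    - [0,0,0,0,0,0.04,0.8]
    - [0,0,0,0,0,0.05,0.8]
    - [0,0,0,0,0,0.05,0.8]

```text
clock: 15.15
position: [0.4748, 0.1147, 0.0514]
tool_rot: [3.141, -0.003, 0.913]
force: [-1.7, 4.7, 11.3]
grip_width: 0.0397
finger_force: 59.0
```

```bash
python3 o.py
```

```text
15.15 [0.4748 0.1147 0.0514] yaw 0.9127 [-1.7  4.7 11.3] M [1.08  0.573 0.394] q7 -1.126 -0.827
```

Call:
play_rows:
  deltas:
    - [0,0,0,0,0,0.02,0.8]
    - [0,0,0,0,0,0.04,0.8]
    - [0,0,0,0,0,0.04,0.8]

```text
clock: 15.45
position: [0.4748, 0.1147, 0.0514]
tool_rot: [3.141, -0.003, 0.828]
force: [-2.2, 4.9, 11.5]
grip_width: 0.0397
finger_force: 59.0
```

```bash
python3 o.py
```

```text
15.45 [0.4748 0.1147 0.0514] yaw 0.8282 [-2.2  4.9 11.5] M [1.108 0.552 0.442] q7 -1.184 -1.21
```

Call:
play_rows:
  deltas:
    - [0,0,0,0,0,0.02,0.8]
    - [0,0,0,0,0,0.04,0.8]
    - [0,0,0,0,0,0.04,0.8]

```text
clock: 15.75
position: [0.4749, 0.1147, 0.0514]
tool_rot: [-3.142, -0.003, 0.744]
force: [-1.7, 5.5, 11.6]
grip_width: 0.0399
finger_force: 59.0
```

```bash
python3 o.py
```

```text
15.75 [0.4749 0.1147 0.0514] yaw 0.7445 [-1.7  5.5 11.6] M [1.059 0.562 0.431] q7 -1.242 -1.242
```

Call:
play_rows:
  deltas:
    - [0,0,0,0,0,0.02,0.8]
    - [0,0,0,0,0,0.03,0.8]

```text
clock: 15.95
position: [0.4749, 0.1147, 0.0514]
tool_rot: [-3.141, -0.003, 0.682]
force: [-1.6, 4.9, 11.4]
grip_width: 0.0398
finger_force: 59.0
```

```bash
python3 o.py
```

```text
15.95 [0.4749 0.1147 0.0514] yaw 0.6817 [-1.6  4.9 11.4] M [1.128 0.473 0.498] q7 -1.285 -0.322
```

Call:
play_rows:
  deltas:
    - [0,0,0,0,0,0,0.8]

```text
clock: 16.05
position: [0.4749, 0.1147, 0.0514]
tool_rot: [-3.141, -0.003, 0.682]
force: [-1.7, 5.0, 11.7]
grip_width: 0.0397
finger_force: 59.0
```

```bash
python3 o.py
```

```text
16.05 [0.4749 0.1147 0.0514] yaw 0.6824 [-1.7  5.  11.7] M [1.105 0.478 0.531] q7 -1.284 -0.91
```

Call:
play_rows:
  deltas:
    - [0,0,0,0,0,0.015,0.8]
    - [0,0,0,0,0,0.03,0.8]

```text
clock: 16.25
position: [0.4749, 0.1147, 0.0514]
tool_rot: [-3.141, -0.003, 0.619]
force: [-1.4, 4.6, 11.2]
grip_width: 0.0396
finger_force: 59.0
```

```bash
python3 o.py
```

```text
16.25 [0.4749 0.1147 0.0514] yaw 0.6192 [-1.4  4.6 11.2] M [1.159 0.51  0.54 ] q7 -1.328 0.287
```

Call:
play_rows:
  deltas:
    - [0,0,0,0,0,0,0.8]

```text
clock: 16.35
position: [0.4749, 0.1147, 0.0514]
tool_rot: [-3.141, -0.003, 0.619]
force: [-0.6, 4.8, 11.7]
grip_width: 0.0395
finger_force: 59.0
```

```bash
python3 o.py
```

```text
16.35 [0.4749 0.1147 0.0514] yaw 0.6192 [-0.6  4.8 11.7] M [1.099 0.478 0.471] q7 -1.328 -1.064
```

The torque has levelled off at about 0.5 N m, with readings of 0.498, 0.531, 0.540 and 0.471 over 0.06 rad of turn. The knob is slipping, so I'll stop and let go.

Call:
play_rows:
  deltas:
    - [0,0,0,0,0,0,0.4]
    - [0,0,0,0,0,0,0.2]
    - [0,0,0,0,0,0,0]
    - [0,0,0,0,0,0,0]
    - [0,0,-0.03,0,0,0,0]
    - [0,0,-0.09,0,0,0,0]
    - [0,0,-0.17,0,0,0,0]
    - [0,0,-0.25,0,0,0,0]
    - [0,0,-0.25,0,0,0,0]
    - [0,0,-0.25,0,0,0,0]

```text
clock: 17.35
position: [0.4745, 0.1135, 0.1759]
tool_rot: [3.141, -0.002, 0.619]
force: [-0.2, -0.8, -1.3]
grip_width: 0.0855
finger_force: 0.0
```

Run:
```python
from h import *
exec(open('o.py').read())
# check part between jaws in the top view: silver/bright profile along the fixture axis
c=cal('top');im=grab_frame('top');cv2.imwrite('pics/t9.png',im[:,:,::-1])
d=np.array([np.cos(1.757),np.sin(1.757),0]);f0=np.array([.5044,-.0578,.04])
for off in(0,.012,-.012):
    q=np.array([f0+d*t+np.array([d[1],-d[0],0])*off for t in np.arange(-.01,.1,.004)])
    print([int(im[int(round(v)),int(round(u))].mean()) for u,v in proj(c,q)])
```

```text
17.35 [0.4745 0.1135 0.1759] yaw 0.6191 [-0.2 -0.8 -1.3] M [-0.012  0.013  0.019] q7 -1.316 0.015
[245, 245, 247, 246, 241, 250, 242, 220, 242, 214, 248, 241, 230, 240, 210, 249, 243, 237, 253, 246, 184, 219, 245, 246, 194, 171, 186, 189]
[195, 248, 247, 233, 242, 241, 242, 218, 246, 243, 240, 242, 219, 246, 244, 249, 243, 220, 229, 243, 97, 252, 199, 147, 201, 93, 104, 98]
[147, 239, 246, 187, 217, 239, 221, 229, 248, 239, 238, 240, 226, 247, 242, 237, 241, 223, 234, 245, 136, 233, 168, 144, 178, 118, 101, 103]
```

The top view brightness runs unbroken from fixed jaw through part to pad, so the part is closed up, and the gripper is clear. Handing in.

```bash
python3 -c "
from workcell import *
print(job_done())"
```

```text
the job is handed in; nothing more can be done
None
```

I set the heat sink flat on the bed between the jaws and tightened the knob until its torque levelled off at about 0.5 N m, where it slips; I then let go and handed the job in at about 17 s, and no verdict came back.

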